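Pin two loose reels on the reel stand

ROBOT

A 7-joint arm with a two-finger parallel gripper is mounted at the origin on a cart in front of the work surface, level with it; the furniture and walls round the work are solid. World frame = base frame: x ahead of the robot, y to its left, z up, the work surface at z = 0. Lengths are in mm, angles in rad, forces in N, time in s.
With the tool pointing down it reaches from about 400 to 875 mm from the base axis. Payload 4.4 kg.
Tool frame: the origin (TCP) lies on the centre line of the jaws, within the pads' length; the fingertips stand 19 mm ahead of it and the grasp point (between the pads) is the TCP; z points along the fingers, y is the line along which they close (so a half turn about z gives the same grasp; the last joint's range is limited). The gripper opens to 85 mm and grips with 20 to 120 N. Pads are 22 mm wide; open, the fingers measure 114 mm over their backs; the gripper's body (76 mm by 85 mm) begins 54 mm behind the grasp point. The pads swing forward as they close: fully open they stand 13 mm farther back than shut.
Start: joints at [1.207, 0.628, 0.038, 1.517, -0.027, 0.996, -0.02], TCP at [190.749, -621.396, 226.913] pointing down, gripper open.
Joint ranges: [-3.06, 3.06], [-0.37, 2.12], [-1.25, 1.32], [0.18, 2.47], [-1.1, 4.24], [0.23, 1.98], [-2.94, 2.94]. Speed limits (rad/s): [2.57, 2.57, 3.14, 3.14, 3.14, 3.14, 3.14].

INTERFACE

Orientations are given as [roll, pitch, yaw] about the fixed x, y, z axes, in that order (R = Rz(yaw) Ry(pitch) Rx(roll)).
In Python, from cell import ctrl, viewer, silhouettes gives the robot as it stands.
- The arm moves only by the shell command python3 -m creep 'ROWS'. ROWS is JSON, a list of rows, each an object with "jaw": the gripper command: -1 is shut, 1 is fully open, values between are in proportion; "xyz": the shift along the tool's x, y, z in mm, a list of three; "angular": the turn, a rotation vector about the tool's x, y, z in rad, a list of three. In form: [{"jaw": jaw, "xyz": [tx, ty, tz], "angular": [rx, ry, rz]}, ...]. A call has 1 to 12 rows; each row is the pose to reach, as a shift and turn from the pose commanded when the call began, along the tool's axes at that moment; what a row does not reach only later rows make up. A row lasts 1/8 s, in which the tool goes at most 62.5 mm and 10.7 degrees, less where a joint would pass 70% of its speed; a pose out of reach is approached as far as the arm can. A call with a gripper value outside its range is refused whole. The fingers move at their own pace and stop on an object; the grip force is fixed at half the most. Time passes only in rows, so rows that repeat a pose let the fingers close. It gives the time, the measured TCP pose, the force, the opening and the grip force at its end, in the units of the state.
- ctrl.read_state(): the state, without advancing time (a new reading comes with each control period).
- viewer.get_image(name): name is "scene" or "top"; returns (picture, depth): 420x560x3 uint8, red, green, blue; 420x560 float32, mm along the optical axis (not along the pixel's ray), 0 where there is no reading.
- viewer.camera_model(name): a dict with "fx", "fy", "cx", "cy" (pixels), "dist" ([k1, k2, p1, p2, k3] as OpenCV has them; the pictures are not rectified), "T" (4x4, takes a point from camera to world coordinates). Camera axes: x right, y down, z forward; pixel columns grow to the right and rows downward; lengths in mm; the calibration is good to about 2 mm. A picture is of the moment at which its call begins. camera_model takes no time and is no camera call.
- ctrl.finish_job(): hands the job in; it is judged then, once.
Trained networks look in the newest picture that a camera, given by its name, has taken for a name from the list of things; names that differ only in an ending like _2 or _b are one class to them, and where a whole thing is asked for, a point or a joint stands for the part that bears it (a point fixed in the world has none). Each returns a list of dicts, best first, with "score" (0 to 1); they miss things now and then, are a little off and sometimes report something else, mostly with a low value. They report only what shows in the picture. A call takes as long as a camera call. They do not tell look-alikes from the thing itself.
- silhouettes(camera, target): "pixels" (420x560 bool, what is visible of it) and "xy" ([column, row] in pixels, amid what is visible of it).
The state is a dict: "clock": time; "qpos": joint angles; "qd": joint speeds; "tau": joint torques, N m; "eef_pos": TCP position; "tool_rot": TCP orientation; "force": force on the tool from outside, world axes, zero at the start; "torque": the same for the moment, N m; "width": finger opening in mm; "gripper_force": force on a finger pad.
Only numpy, scipy, OpenCV 4.12 (cv2) and the standard library are available. Lean on these libraries where they do the work, as an engineer would, in place of code of your own. Each camera call takes 0.05 s, during which the arm holds its last target. There are 200 camera calls.

TASK

Take the spindle out of its wooden block and thread it down through the two empty wooden reels stacked on the reel stand, until its tip is fully home in the socket of the stand's base; then let go. The reels lie loosely and out of line, so feel for each bore and ease the spindle through gently, without forcing it, and leave the other things on the table where they are.

Things in the scene. Friction and masses are not known exactly. Their poses are not given: they have to be found in the camera images.
- handle (a point): Centre of the spindle's handle, a light wooden block 40 mm long (this frame's x), 16 mm thick (y, grip across this) and 34 mm high (z, up). A steel rod 10 mm thick hangs below it on the same axis, its end 113 mm below this point; under the handle is a 15 mm wide collar, to 21 mm below this point. Spindle 0.12 kg; stands upright in the block at the start, its end 32 mm deep; its yaw varies
- tip (a point): The lower end of the spindle's rod, on its axis: a blunt nose 6 mm in diameter that widens to the full 10 mm over 9 mm
- block: Wooden block 64 x 64 x 40 mm in which the spindle is parked (hole 11.6 mm in diameter, 32 mm deep). Fixed to the table. Origin at the centre of its underside
- reel_stand: Reel stand, fixed to the table: square wooden base 100 x 100 x 30 mm, with a steel post (6 mm thick, top 86 mm above the table) at each corner, 36 mm from the axis in x and in y. Origin at the centre of the underside. Two equal wooden reels, 66 mm wide, 31.5 mm high, lie flat on it, one on the other, loose between the posts. Each has a straight bore 13 mm wide, not chamfered
- upper_level (a point): Point on the socket's axis at the height of the upper reel's top, 94 mm above the table. Felt under each reel lets it give 1 mm at 6 N, 3 mm at most. NOT the bore, which lies 4.7 to 10 mm off this axis in an unknown direction, not in the readings: feel for it. With the rod in its bore a reel slides sideways at 2 to 3 N, without tipping or lifting, up to 8 mm from the axis along the stand's x and 6 mm along its y
- lower_level (a point): Point on the socket's axis at the height of the lower reel's top, 62 mm above the table. The lower reel's bore also lies 4.7 to 10 mm off this axis, in another direction than the upper one's, hidden below it. To find it, shift the rod sideways together with the upper reel. Then shift both reels to bring the rod over the socket
- socket (a point): Mouth of the socket in the stand's base, on the socket's axis, 30 mm above the table, hidden under the reels. The socket is 12 mm in diameter and 22 mm deep, its floor, a felt disc, 8 mm above the table (gives 1 mm at 6 N, 2 mm at most). With the spindle fully home its collar is 6 mm above the upper reel
- votive: Small dark round glass candle cup, 60 mm wide, 44 mm high, a bystander. Origin at the centre of its underside
- soap: Bar of soap, 47 x 78 x 26 mm, a bystander. Origin at the centre of its underside
- hare: Dark figure of a sitting hare, 36 x 50 x 102 mm, a bystander. Origin at the centre of its underside
Mind the look-alikes: they are no part of the job. Of the things shaped like the reel_stand, the wooden one is meant.

How it is judged:
By the outcome, as a careful person would: the job done as asked, in the order asked, and still so for the second after the job is handed in, with the robot touching nothing.
It also fails if it takes over 58 s, if anything falls off the work surface, if the arm or the gripper's body presses on something with over 40 N, if the wrist force passes 120 N, or if a joint passes its speed limit or range.

## Working session

There is one attempt and no reset: what is moved stays moved. The work goes in short steps, Python scripts to look and compute and a shell command to move; the robot and the scene stay as the last step left them, time stands still between calls to the robot, and variables do not carry over. Pictures are saved under pics/ and viewed, at most 10 in all, crops included, and the job is handed in when it is done.

```bash
ls; mkdir -p pics
python3 - <<'E'
from cell import ctrl, viewer, silhouettes
import cv2, numpy as np
for n in ("scene","top"):
    im,d=viewer.get_image(n); cv2.imwrite(f"pics/{n}0.png",im[:,:,::-1]); np.save(f"pics/{n}0.npy",d)
    m=viewer.camera_model(n); print(n,{k:np.round(v,3).tolist() for k,v in m.items()})
s=ctrl.read_state(); print({k:np.round(v,3).tolist() for k,v in s.items()})
E
```

```text
pics
scene {'fx': 488.22, 'fy': 488.22, 'cx': 282.719, 'cy': 211.465, 'dist': [-0.013, 0.0, 0.0, 0.0, 0.0], 'T': [[-0.797, -0.253, 0.548, -105.697], [-0.603, 0.296, -0.741, 826.21], [0.025, -0.921, -0.388, 533.813], [0.0, 0.0, 0.0, 1.0]]}
top {'fx': 447.209, 'fy': 447.209, 'cx': 279.64, 'cy': 209.845, 'dist': [-0.068, 0.0, 0.0, 0.0, 0.0], 'T': [[0.008, -0.987, 0.162, 285.317], [-1.0, -0.008, -0.001, 24.51], [0.002, -0.162, -0.987, 1319.591], [0.0, 0.0, 0.0, 1.0]]}
{'clock': 0.1, 'qpos': [1.207, 0.629, 0.038, 1.518, -0.027, 0.996, -0.02], 'qd': [0.001, -0.002, -0.001, -0.002, -0.0, -0.001, -0.001], 'tau': [0.002, -56.454, 1.23, -19.398, 0.011, 0.005, 0.0], 'eef_pos': [190.592, -620.826, 226.082], 'tool_rot': [-3.14, -0.0, 0.298], 'force': [-0.42, -0.228, -0.67], 'torque': [0.005, 0.043, 0.036], 'gripper_force': 0.0, 'width': 85.105}
```

View pics/scene0.png

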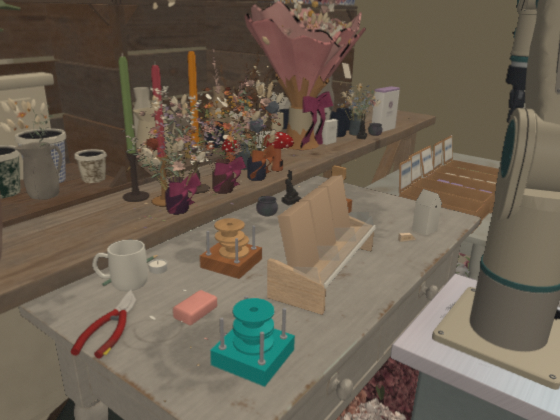

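View pics/top0.png

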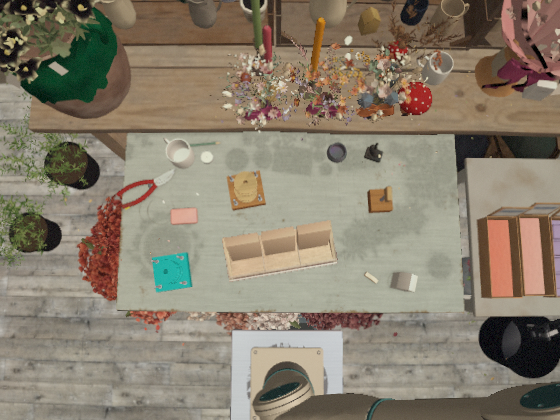

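The scene view shows the wooden stand at about (231,247), the teal look-alike at (254,345), and the block with the spindle partly hidden behind the rack at about (342,205). The top view shows the wooden stand at (246,189) and the block with the spindle at (380,200).

```bash
cat > h.py <<'E'
from cell import ctrl, viewer, silhouettes
import cv2, numpy as np
def world(n,uv,d):
    m=viewer.camera_model(n); K=np.array([[m['fx'],0,m['cx']],[0,m['fy'],m['cy']],[0,0,1.]])
    uv=np.asarray(uv,float).reshape(-1,1,2); r=cv2.undistortPoints(uv,K,np.array(m['dist'])).reshape(-1,2)
    p=np.c_[r,np.ones(len(r))]*np.asarray(d).reshape(-1,1); T=np.array(m['T']); return p@T[:3,:3].T+T[:3,3]
def proj(n,P):
    m=viewer.camera_model(n); K=np.array([[m['fx'],0,m['cx']],[0,m['fy'],m['cy']],[0,0,1.]]); W=np.linalg.inv(np.array(m['T']))
    return cv2.projectPoints(np.asarray(P,float).reshape(-1,3),cv2.Rodrigues(W[:3,:3])[0],W[:3,3],K,np.array(m['dist']))[0].reshape(-1,2)
def cloud(n,mask,d):
    v,u=np.nonzero(mask&(d>0)); return world(n,np.c_[u,v],d[v,u])
def st():
    s=ctrl.read_state(); return {k:np.round(s[k],2).tolist() for k in('clock','eef_pos','tool_rot','force','width','gripper_force')}
E
python3 - <<'E'
from h import *
im={};d={}
for n in("top","scene"):
    im[n],d[n]=viewer.get_image(n)
    for t in("handle","block","reel_stand","votive","soap","hare"):
        for r in silhouettes(n,t)[:3]:
            m=r['pixels']; c=cloud(n,m,d[n]); 
            print(n,t,round(r['score'],2),np.round(r['xy']),m.sum(),np.round(np.median(c,0)) if len(c) else None,np.round(np.percentile(c,2,axis=0)),np.round(np.percentile(c,98,axis=0)))
            np.save(f"pics/m_{n}_{t}_{int(r['xy'][0])}.npy",m)
a=cv2.resize(im["top"][165:225,210:290],None,fx=7,fy=7,interpolation=cv2.INTER_CUBIC)
b=cv2.resize(im["top"][175:225,350:410],None,fx=7,fy=7,interpolation=cv2.INTER_CUBIC)
b=cv2.copyMakeBorder(b,0,a.shape[0]-b.shape[0],0,0,cv2.BORDER_CONSTANT)
cv2.imwrite("pics/crop1.png",cv2.resize(np.hstack([a,b]),(800,343))[:,:,::-1])
E
```

```text
top handle 0.72 [388. 193.] 158 [ 528. -271.  134.] [ 510. -316.    1.] [ 571. -265.  141.]
top block 0.97 [377. 207.] 501 [ 518. -262.   39.] [ 497. -306.   -2.] [ 559. -240.   46.]
top reel_stand 0.92 [245. 191.] 1160 [547. 122.  58.] [505.  75.  14.] [600. 173.  98.]
top reel_stand 0.56 [169. 272.] 1222 [312. 324.  35.] [264. 281.  24.] [362. 379.  97.]
top votive 0.78 [336. 152.] 299 [ 677. -147.   25.] [ 648. -171.    2.] [ 699. -120.   47.]
top soap 0.77 [182. 218.] 376 [476. 306.  26.] [456. 271.   8.] [498. 342.  31.]
top soap 0.25 [247. 188.] 1142 [547. 120.  59.] [505.  75.  16.] [601. 170.  98.]
top hare 0.62 [376. 154.] 236 [ 667. -253.   25.] [ 651. -286.    2.] [ 689. -236.   93.]
scene handle 0.7 [335. 170.] 71 [ 525. -268.  130.] [ 508. -272.  120.] [ 540. -264.  138.]
scene block 0.42 [348. 204.] 44 [ 496. -296.   34.] [ 480. -308.   18.] [ 507. -255.   53.]
scene reel_stand 0.74 [231. 250.] 2536 [541. 139.  32.] [500.  19.   1.] [611. 178.  95.]
scene reel_stand 0.65 [253. 342.] 4794 [296. 353.  32.] [258. 283.   2.] [352. 388.  95.]
scene reel_stand 0.56 [194. 306.] 978 [467. 315.  25.] [453. 270.   4.] [497. 345.  28.]
scene votive 0.61 [266. 206.] 307 [ 661. -133.   31.] [ 642. -173.   11.] [ 695. -118.   44.]
scene soap 0.9 [195. 307.] 944 [467. 315.  25.] [453. 271.   5.] [495. 345.  28.]
scene soap 0.47 [230. 248.] 2507 [541. 139.  33.] [500.  65.   1.] [604. 178.  95.]
scene hare 0.8 [288. 192.] 336 [ 668. -251.   28.] [ 651. -357.    0.] [ 736. -234.   95.]
scene hare 0.28 [231. 252.] 2333 [539. 140.  32.] [500.  71.   3.] [594. 178.  95.]
```

View pics/crop1.png

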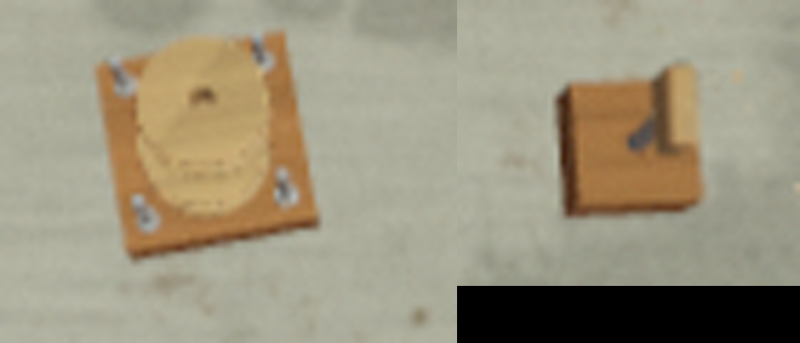

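The bore of the upper reel shows as a dark spot at about (245.5,182) in the top image, and the handle lies almost along image vertical at (388,193). I'll fit these.

Run:
```python
from h import *
from scipy.optimize import minimize
im,d=viewer.get_image("top")
def ray(uv,z):
    uv=np.asarray(uv,float).reshape(-1,2); a=world("top",uv,np.full(len(uv),500.)); b=world("top",uv,np.full(len(uv),1000.))
    t=(z-a[:,2])/(b[:,2]-a[:,2]); return (a+t[:,None]*(b-a))[:,:2]
f=lambda x,y:(210+(x+.5)/5.714-.5,165+(y+.5)/5.714-.5)
c=ray([f(97,65),f(285,32),f(318,220),f(130,252)],30); print("corners",c.round(1),c.mean(0).round(1))
e=c[[1,2,3,0]]-c; print("len",np.hypot(*e.T).round(1),"yaw",(np.degrees(np.arctan2(e[:,1],e[:,0]))%90).round(1))
# post tops
P=ray([f(115,66),f(258,42),f(280,176),f(138,203)],86); print("posts",P.round(1),P.mean(0).round(1))
g=cv2.cvtColor(im,cv2.COLOR_RGB2GRAY).astype(float)
print(g[177:188,239:253].astype(int))
# base top via depth
yy,xx=np.mgrid[0:420,0:560]
box=(xx>215)&(xx<280)&(yy>160)&(yy<222)
C=cloud("top",box,d); t=C[(C[:,2]>84)]; print("upper reel top median",np.median(t,0).round(1),len(t),((t.max(0)+t.min(0))/2).round(1))
# handle
box=(xx>365)&(xx<410)&(yy>170)&(yy<215); C=cloud("top",box,d); t=C[C[:,2]>120]
print("handle",len(t),np.median(t,0).round(1),t.mean(0).round(1)); r=cv2.minAreaRect(t[:,:2].astype(np.float32)); print(r)
r=cv2.minAreaRect(np.argwhere(g>0)[:1].astype(np.float32))
ims,ds=viewer.get_image("scene"); m=silhouettes("scene","handle")[0]['pixels']; t=cloud("scene",m,ds); t=t[t[:,2]>105]; print("sc handle",t.mean(0).round(1),cv2.minAreaRect(t[:,:2].astype(np.float32)))
A=cloud("top",d>0,d); k=(A[:,0]>150)&(A[:,0]<720)&(abs(A[:,1])<500); A=A[k]
for x in range(200,720,50): print(x,[int(np.percentile(A[(abs(A[:,0]-x)<25)&(abs(A[:,1]-y)<25)][:,2],99)) for y in range(-450,250,50)])
```

```text
corners [[597.  181.1]
 [615.3  83.9]
 [516.3  65.5]
 [498.9 161.5]] [556.8 123. ]
len [ 98.9 100.7  97.6 100.1] yaw [10.7 10.6 10.3 11.3]
posts [[583.  165.4]
 [595.8  94.7]
 [528.1  82.7]
 [514.  152.2]] [555.2 123.7]
[[164 163 165 164 163 164 159 155 157 158 158 161 161 161]
 [164 163 166 165 169 164 160 158 158 159 159 161 163 162]
 [168 170 170 169 170 166 163 162 158 160 161 157 158 159]
 [169 168 169 168 164 140 129 126 155 156 155 159 156 159]
 [167 167 165 165 136 111  94  81 130 153 156 156 157 155]
 [167 168 165 169 131 114 121 114 125 154 156 159 158 157]
 [169 167 164 165 145 141 149 147 151 157 157 156 156 157]
 [168 167 162 156 154 153 159 154 155 155 153 154 154 156]
 [168 162 156 155 153 153 155 156 155 158 157 160 156 162]
 [163 158 157 157 156 158 157 159 161 160 162 163 163 164]
 [161 159 157 160 162 161 161 163 163 163 162 163 163 163]]
upper reel top median [564.6 121.5  93.7] 423 [557.4 124.5  92.5]
handle 103 [ 527.8 -271.8  136.7] [ 528.3 -271.8  135.4]
((529.0072021484375, -273.1957092285156), (38.492191314697266, 17.867042541503906), 3.4467532634735107)
sc handle [ 519.5 -262.7  129.5] ((476.88232421875, -194.6065673828125), (38.3475227355957, 208.22479248046875), 31.588163375854492)
200 [4, 5, 4, 4, 6, 5, 5, 6, 6, 4, 5, 6, 5, 5]
250 [6, 5, 104, 108, 6, 5, 6, 5, 5, 5, 6, 6, 5, 6]
300 [5, 5, 110, 106, 21, 6, 5, 6, 64, 78, 89, 89, 93, 7]
350 [5, 6, 5, 6, 5, 4, 93, 90, 93, 90, 96, 137, 161, 75]
400 [5, 5, 5, 6, 5, 6, 91, 179, 181, 181, 181, 181, 182, 88]
450 [4, 6, 5, 4, 5, 6, 5, 181, 179, 176, 7, 6, 6, 7]
500 [6, 5, 5, 139, 138, 5, 7, 6, 6, 5, 28, 63, 82, 6]
550 [6, 5, 5, 138, 139, 5, 5, 6, 5, 6, 31, 98, 97, 30]
600 [5, 5, 5, 5, 5, 5, 6, 5, 8, 5, 7, 97, 97, 30]
650 [52, 5, 5, 29, 94, 7, 47, 41, 6, 5, 6, 230, 6, 6]
700 [6, 5, 4, 16, 199, 261, 287, 362, 250, 257, 271, 328, 275, 6]
```

```bash
python3 -m creep '[{"jaw":1,"xyz":[53,-29,3],"angular":[0,0,0.03]},{"jaw":1,"xyz":[106,-58,6],"angular":[0,0,0.06]},{"jaw":1,"xyz":[160,-88,10],"angular":[0,0,0.09]},{"jaw":1,"xyz":[213,-117,13],"angular":[0,0,0.12]},{"jaw":1,"xyz":[266,-147,16],"angular":[0,0,0.15]},{"jaw":1,"xyz":[320,-176,20],"angular":[0,0,0.18]},{"jaw":1,"xyz":[373,-206,24],"angular":[0,0,0.21]},{"jaw":1,"xyz":[426,-235,27],"angular":[0,0,0.238]},{"jaw":1,"xyz":[426,-235,27],"angular":[0,0,0.238]},{"jaw":1,"xyz":[426,-235,27],"angular":[0,0,0.238]}]'
python3 - <<'E'
from h import *
im,d=viewer.get_image("scene"); 
S=8; x0,y0,w,h=185,205,90,75
def draw(n,im,x0,y0,w,h,S,polys):
    a=cv2.resize(im[y0:y0+h,x0:x0+w],None,fx=S,fy=S,interpolation=cv2.INTER_CUBIC)[:,:,::-1].copy()
    for P,c in polys:
        q=((proj(n,P)-[x0,y0]+.5)*S); cv2.polylines(a,[q.astype(int)],True,c,1)
    return a
y=np.radians(10.7); R=np.array([[np.cos(y),-np.sin(y)],[np.sin(y),np.cos(y)]]); cen=np.array([556.8,123.])
sq=np.c_[np.array([[50,50],[50,-50],[-50,-50],[-50,50]])@R.T+cen,[30]*4]
th=np.linspace(0,2*np.pi,60); circ=lambda c,r,z:np.c_[c[0]+r*np.cos(th),c[1]+r*np.sin(th),0*th+z]
m=viewer.camera_model("top")
a=world("top",[[245,181.6]],[900.])[0];b=world("top",[[245,181.6]],[1300.])[0];t=(94-a[2])/(b[2]-a[2]);bu=(a+t*(b-a))[:2]
print("bore",bu.round(1),"rel stand",((bu-cen)@R).round(1))
polys=[(sq,(0,0,255)),(circ(bu,33,94),(255,0,0)),(circ(bu,6.5,94),(0,255,0))]
top=cv2.imread("pics/top0.png")[:,:,::-1]; sc=cv2.imread("pics/scene0.png")[:,:,::-1]
A=draw("top",top,222,163,48,52,8,polys); B=draw("scene",sc,195,212,72,65,8,polys)
h=max(A.shape[0],B.shape[0]); z=lambda q:cv2.copyMakeBorder(q,0,h-q.shape[0],0,0,cv2.BORDER_CONSTANT)
o=np.hstack([z(A),z(B)]); s=800/o.shape[1]; cv2.imwrite("pics/ov1.png",cv2.resize(o,None,fx=s,fy=s)); print(s,st())
# handle now unobscured?
im,d=viewer.get_image("top");
E
```

```text
clock: 2.2
eef_pos: [528.7, -272.1, 199.8]
tool_rot: [3.141, 0.001, 0.06]
force: [-0.6, -0.5, 0.8]
width: 85.3
gripper_force: 0.0
bore [565.6 121.1] rel stand [ 8.3 -3.5]
0.8333333333333334 {'clock': 2.25, 'eef_pos': [528.14, -273.04, 199.99], 'tool_rot': [3.14, 0.0, 0.06], 'force': [-0.26, -0.84, -0.76], 'width': 85.28, 'gripper_force': 0.0}
```

View pics/ov1.png

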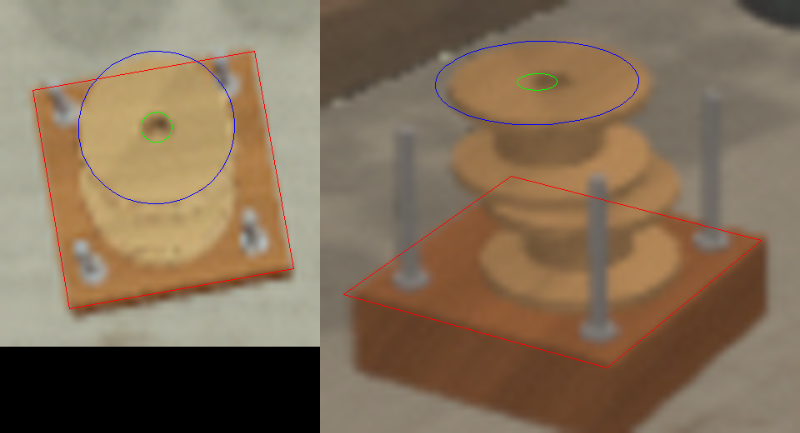

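The overlay shows that the top calibration fits the stand (bore spot at (155,125) in the overlay). The scene view is about 1 px off. Its lower reel sits clearly to the right of the upper one (centre about 581 against 551). Next comes the grasp.

```bash
python3 -m creep '[{"jaw":1,"xyz":[0,0,40],"angular":[0,0,0]},{"jaw":1,"xyz":[0,0,76],"angular":[0,0,0]},{"jaw":0,"xyz":[0,0,76],"angular":[0,0,0]},{"jaw":-0.3,"xyz":[0,0,76],"angular":[0,0,0]},{"jaw":-0.5,"xyz":[0,0,76],"angular":[0,0,0]},{"jaw":-0.5,"xyz":[0,0,76],"angular":[0,0,0]}]'
python3 - <<'E'
from h import *
im,d=viewer.get_image("scene"); im2,_=viewer.get_image("top")
a=cv2.resize(im[140:230,300:390],None,fx=4.4,fy=4.4,interpolation=cv2.INTER_CUBIC); b=cv2.resize(im2[160:250,340:430],None,fx=4.4,fy=4.4,interpolation=cv2.INTER_CUBIC)
cv2.imwrite("pics/g1.png",np.hstack([a,b])[:,:,::-1])
# fit the stand and reels in the scene view
from scipy.optimize import least_squares
f=lambda q:np.array([195,212])+np.array(q,float)/6.667-.5
y=np.radians(10.7); R=np.array([[np.cos(y),-np.sin(y)],[np.sin(y),np.cos(y)]])
base=np.array([[-36,36],[-36,-36],[36,-36],[36,36]])
PT=[(404,131),(597,178),(711,90)]; CT=[(447,82),(653,82),(553,40),(548,124)]
right=np.array([-.797,-.603]); right/=np.hypot(*right); fr=np.array([-right[1],right[0]]); 
cam=np.array(viewer.camera_model("scene")["T"])[:2,3]
def res(p,who,zb):
    pass
P=proj("scene",np.c_[base@R.T+[556.8,123],[86]*4]); print("posts pred disp",((P+.5-[195,212])*6.667).round(0).tolist())
def ext(c,z):
    th=np.linspace(0,2*np.pi,361); q=proj("scene",np.c_[c[0]+33*np.cos(th),c[1]+33*np.sin(th),0*th+z]); q=(q+.5-[195,212])*6.667
    return np.array([q[:,0].min(),q[:,0].max(),q[:,1].min(),q[:,1].max()])
for nm,z,meas in(("upper top",94,[447,653,40,124]),("lower botflange rim",31,[480,682,None,306])):
    k=[i for i,v in enumerate(meas) if v is not None]; mm=np.array([meas[i] for i in k],float)
    r=least_squares(lambda c:ext(c,z)[k]-mm,[557,123]); print(nm,r.x.round(1),"resid",r.fun.round(1))
E
```

```text
clock: 3.05
eef_pos: [529.7, -272.2, 125.2]
tool_rot: [3.141, -0.002, 0.06]
force: [0.2, -0.5, 0.2]
width: 21.2
gripper_force: 0.0
posts pred disp [[270.0, 180.0], [385.0, 96.0], [200.0, 52.0], [78.0, 131.0]]
upper top [483.2  50.3] resid [ 2.4 -2.4  0.7 -0.3]
lower botflange rim [471.  47.] resid [ 2.3 -2.3  0.3]
```

View pics/g1.png

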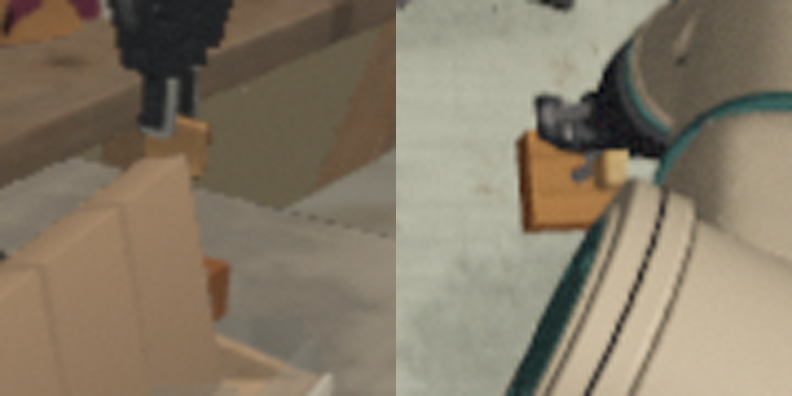

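Fingers straddle the handle (right panel, handle at (612,170); left panel, at (177,150)). The handle looks a few mm nearer the robot than the pads. Refining with the corrected picks.

Run:
```python
from h import *
from scipy.optimize import least_squares
O=np.array([195,212])
disp=lambda q:(q+.5-O)*6.667+[320,0]
y=np.radians(10.7); R=np.array([[np.cos(y),-np.sin(y)],[np.sin(y),np.cos(y)]])
base=np.array([[-36,36],[-36,-36],[36,-36],[36,36]])
PT=np.array([(404,131),(597,178),(711,90)],float)
def posts(p):
    c,s=np.cos(p[2]),np.sin(p[2]); q=disp(proj("scene",np.c_[base@np.array([[c,s],[-s,c]])+p[:2],[86]*4])); return q
q=posts([556.8,123,y]); print(q.round(0).tolist())
order=np.argsort(q[:,0])
def match(p):
    q=posts(p); i=[np.argmin(np.hypot(*(q-t).T)) for t in PT]; return (q[i]-PT).ravel()
r=least_squares(match,[556.8,123,y]); print("scene stand",r.x.round(2),r.fun.round(1)); sc=r.x
def ext(c,z):
    th=np.linspace(0,2*np.pi,361); q=disp(proj("scene",np.c_[c[0]+33*np.cos(th),c[1]+33*np.sin(th),0*th+z]))
    return np.array([q[:,0].min(),q[:,0].max(),q[:,1].min(),q[:,1].max()])
Rs=np.array([[np.cos(sc[2]),-np.sin(sc[2])],[np.sin(sc[2]),np.cos(sc[2])]])
for nm,z,meas in(("upper top",94,[447,653,40,124]),("lower botflange rim",31,[480,682,None,306])):
    k=[i for i,v in enumerate(meas) if v is not None]; mm=np.array([meas[i] for i in k],float)
    r=least_squares(lambda c:ext(c,z)[k]-mm,[557,123]); print(nm,r.x.round(1),"resid",r.fun.round(1),"rel stand axes",((r.x-sc[:2])@Rs).round(1))
def ray(uv,z):
    uv=np.asarray(uv,float).reshape(-1,2); a=world("top",uv,np.full(len(uv),500.)); b=world("top",uv,np.full(len(uv),1000.))
    t=(z-a[:,2])/(b[:,2]-a[:,2]); return (a+t[:,None]*(b-a))[:,:2]
f=lambda x,y:(350+(x-457+.5)/5.714-.5,175+(y+.5)/5.714-.5)
c=ray([f(570,86),f(565,212),f(695,206)],40); print("block",c.round(1),((c[0]+c[2])/2).round(1))
h=ray([f(672,64),f(696,66),f(696,146),f(672,152)],138); print("handle top corners",h.round(1),h.mean(0).round(1))
# scene handle: pixels in initial image mask
m=np.load([__import__('glob').glob('pics/m_scene_handle_*')][0][0]); v,u=np.nonzero(m); print("scene handle u",u.min(),u.max(),"v",v.min(),v.max())
for hc in([529,-272.5],[525,-272.5]):
    b=np.array([[i*20,j*8,k*17] for i in(-1,1) for j in(-1,1) for k in(-1,1)],float); cc,ss=np.cos(.06),np.sin(.06)
    q=proj("scene",np.c_[b[:,:2]@np.array([[cc,ss],[-ss,cc]])+hc,b[:,2]+121]); print(hc,q.min(0).round(1),q.max(0).round(1))
print(st())
```

```text
[[590.0, 180.0], [705.0, 96.0], [520.0, 52.0], [398.0, 131.0]]
scene stand [5.5674e+02 1.2042e+02 2.0000e-01] [ 0.2 -1.3  1.1 -1.2 -1.4  2.8]
upper top [563.  117.7] resid [ 1.3 -1.3  0.4 -0.2] rel stand axes [ 5.6 -3.9]
lower botflange rim [552.9 115.1] resid [ 1.3 -1.3  0.2] rel stand axes [-4.8 -4.4]
block [[ 557.1 -239.3]
 [ 491.6 -235.1]
 [ 495.3 -301.9]] [ 526.2 -270.6]
handle top corners [[ 547.5 -268.2]
 [ 546.6 -279.7]
 [ 507.9 -278.3]
 [ 505.  -266.8]] [ 526.7 -273.2]
scene handle u 332 343 v 167 173
[529, -272.5] [328.4 164.5] [345.2 180.8]
[525, -272.5] [329.7 164.8] [346.5 181.1]
{'clock': 3.15, 'eef_pos': [529.46, -271.9, 124.7], 'tool_rot': [3.14, -0.0, 0.06], 'force': [0.34, 0.23, 0.85], 'width': 21.39, 'gripper_force': 0.0}
```

```bash
python3 -m creep '[{"jaw":-0.5,"xyz":[-2.5,0,0],"angular":[0,0,0]},{"jaw":-0.54,"xyz":[-2.5,0,0],"angular":[0,0,0]},{"jaw":-0.58,"xyz":[-2.5,0,0],"angular":[0,0,0]},{"jaw":-0.62,"xyz":[-2.5,0,0],"angular":[0,0,0]},{"jaw":-0.62,"xyz":[-2.5,0,0],"angular":[0,0,0]}]'; python3 -c "from h import *; print(st())"; python3 -m creep '[{"jaw":-1,"xyz":[-2.5,0,0],"angular":[0,0,0]},{"jaw":-1,"xyz":[-2.5,0,0],"angular":[0,0,0]},{"jaw":-1,"xyz":[-2.5,0,0],"angular":[0,0,0]}]'; python3 -c "from h import *; print(st())"
```

```text
clock: 3.78
eef_pos: [526.6, -271.9, 123.9]
tool_rot: [3.142, -0.0, 0.06]
force: [-0.6, -0.2, 0.6]
width: 16.4
gripper_force: 0.0
{'clock': 3.78, 'eef_pos': [526.6, -271.88, 123.89], 'tool_rot': [3.14, -0.0, 0.06], 'force': [-0.63, -0.21, 0.59], 'width': 16.43, 'gripper_force': 0.0}
clock: 4.15
eef_pos: [524.9, -272.1, 124.1]
tool_rot: [3.141, -0.002, 0.06]
force: [2.5, -0.1, 0.7]
width: 14.4
gripper_force: 61.2
{'clock': 4.15, 'eef_pos': [524.85, -272.1, 124.12], 'tool_rot': [3.14, -0.0, 0.06], 'force': [2.53, -0.1, 0.67], 'width': 14.38, 'gripper_force': 61.16}
```

```bash
python3 -m creep '[{"jaw":-1,"xyz":[0,0,-10],"angular":[0,0,0]},{"jaw":-1,"xyz":[0,0,-25],"angular":[0,0,0]},{"jaw":-1,"xyz":[0,0,-50],"angular":[0,0,0]},{"jaw":-1,"xyz":[0,0,-85],"angular":[0,0,0]},{"jaw":-1,"xyz":[0,0,-117],"angular":[0,0,0]},{"jaw":-1,"xyz":[0,0,-117],"angular":[0,0,0]},{"jaw":-1,"xyz":[0,0,-117],"angular":[0,0,0]}]'
python3 - <<'E'
from h import *
im,d=viewer.get_image("scene"); s=ctrl.read_state(); p=np.array(s["eef_pos"]); print(st())
T=p+[0,0,-116]; a=im[140:230,290:380]; S=5; b=cv2.resize(a,None,fx=S,fy=S,interpolation=cv2.INTER_CUBIC)[:,:,::-1].copy()
q=(proj("scene",[p+[0,0,-24],T])-[290,140]+.5)*S; cv2.polylines(b,[q.astype(int)],False,(0,255,0),1)
cv2.imwrite("pics/lift.png",b); np.save("pics/lift.npy",q); print(q.round(0))
E
```

```text
clock: 5.03
eef_pos: [522.7, -271.6, 240.4]
tool_rot: [-3.141, 0.002, 0.06]
force: [0.7, 0.4, -1.3]
width: 14.0
gripper_force: 61.1
{'clock': 5.08, 'eef_pos': [522.65, -271.51, 239.89], 'tool_rot': [-3.14, 0.0, 0.06], 'force': [-0.51, -0.17, -1.17], 'width': 14.0, 'gripper_force': 61.08}
[[258.  -4.]
 [246. 163.]]
```

View pics/lift.png

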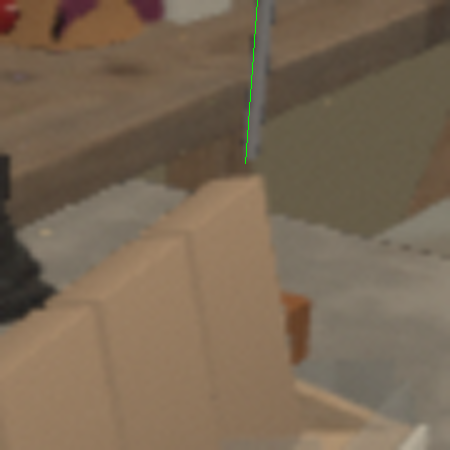

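The rod hangs straight, about 1.4 px right of the prediction (tip at (253,157) in the crop). That matches the scene camera's own bias, so the rod is on the TCP axis. Carrying it to above the upper bore.

```bash
python3 -m creep '[{"jaw":-1,"xyz":[6,-36,0],"angular":[0,0,0]},{"jaw":-1,"xyz":[14,-84,0],"angular":[0,0,0]},{"jaw":-1,"xyz":[23,-136,0],"angular":[0,0,0]},{"jaw":-1,"xyz":[32,-188,0],"angular":[0,0,0]},{"jaw":-1,"xyz":[41,-240,0],"angular":[0,0,0]},{"jaw":-1,"xyz":[50,-292,0],"angular":[0,0,0]},{"jaw":-1,"xyz":[59,-344,0],"angular":[0,0,0]},{"jaw":-1,"xyz":[65,-378,0],"angular":[0,0,0]},{"jaw":-1,"xyz":[65,-388,0],"angular":[0,0,0]},{"jaw":-1,"xyz":[65,-388,0],"angular":[0,0,0]},{"jaw":-1,"xyz":[65,-388,0],"angular":[0,0,0]}]'
python3 - <<'E'
from h import *
im,d=viewer.get_image("scene"); im2,_=viewer.get_image("top"); s=ctrl.read_state(); p=np.array(s["eef_pos"]); print(st())
T=p+[0,0,-116]
a=im[170:280,190:280]; S=5; b=cv2.resize(a,None,fx=S,fy=S,interpolation=cv2.INTER_CUBIC)[:,:,::-1]
cv2.imwrite("pics/over.png",b); print(((proj("scene",[p+[0,0,-24],T,[T[0],T[1],94]])-[190,170]+.5)*S).round(0))
E
```

```text
clock: 6.45
eef_pos: [565.6, 116.6, 240.6]
tool_rot: [3.14, 0.001, 0.057]
force: [0.2, -1.3, -1.2]
width: 14.2
gripper_force: 61.0
{'clock': 6.55, 'eef_pos': [565.79, 117.03, 240.89], 'tool_rot': [3.14, 0.0, 0.06], 'force': [-0.21, -0.14, -1.1], 'width': 14.16, 'gripper_force': 61.03}
[[189.  -1.]
 [193. 203.]
 [194. 268.]]
```

View pics/over.png

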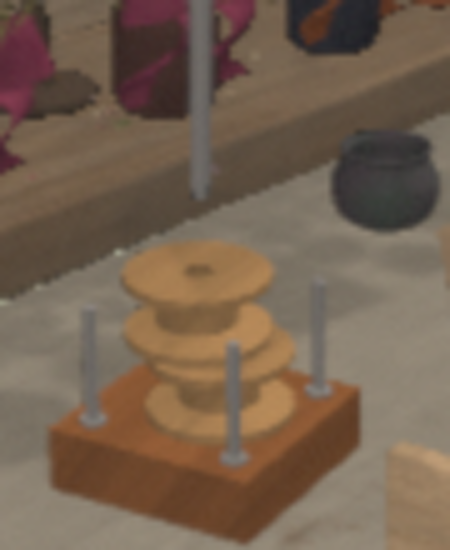

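The tip is at (200,198) in the crop, with the bore at (200,271) on the same column. It needs about 4 mm towards the camera, which agrees with the top-view bore fix. Correcting and descending to just above the reel.

```bash
python3 -m creep '[{"jaw":-1,"xyz":[-2,-3.3,10],"angular":[0,0,0]},{"jaw":-1,"xyz":[-2,-3.3,24],"angular":[0,0,0]},{"jaw":-1,"xyz":[-2,-3.3,26],"angular":[0,0,0]},{"jaw":-1,"xyz":[-2,-3.3,26],"angular":[0,0,0]}]'; python3 -m creep '[{"jaw":-1,"xyz":[0,0,2],"angular":[0,0,0]},{"jaw":-1,"xyz":[0,0,4],"angular":[0,0,0]},{"jaw":-1,"xyz":[0,0,5],"angular":[0,0,0]}]'
```

```text
clock: 7.05
eef_pos: [563.4, 122.2, 214.5]
tool_rot: [3.141, 0.001, 0.06]
force: [0.5, 0.3, -0.3]
width: 14.1
gripper_force: 61.0
clock: 7.42
eef_pos: [563.6, 122.3, 209.9]
tool_rot: [-3.142, -0.0, 0.06]
force: [-0.8, 0.7, -2.2]
width: 14.0
gripper_force: 61.0
```

```bash
python3 -m creep '[{"jaw":-1,"xyz":[0,1.5,1],"angular":[0,0,0]},{"jaw":-1,"xyz":[0,1.5,2],"angular":[0,0,0]},{"jaw":-1,"xyz":[0,1.5,3],"angular":[0,0,0]}]';  python3 -m creep '[{"jaw":-1,"xyz":[0,0,1],"angular":[0,0,0]},{"jaw":-1,"xyz":[0,0,2],"angular":[0,0,0]}]'
```

```text
clock: 7.8
eef_pos: [563.7, 120.8, 206.9]
tool_rot: [3.142, -0.0, 0.06]
force: [-0.5, 0.1, -1.7]
width: 14.0
gripper_force: 61.0
clock: 8.05
eef_pos: [563.6, 120.8, 204.8]
tool_rot: [3.142, -0.0, 0.06]
force: [0.6, -0.4, -1.2]
width: 14.2
gripper_force: 61.0
```

```bash
python3 -m creep '[{"jaw":-1,"xyz":[0,0,1.5],"angular":[0,0,0]},{"jaw":-1,"xyz":[0,0,3],"angular":[0,0,0]},{"jaw":-1,"xyz":[0,0,4],"angular":[0,0,0]}]';  python3 -m creep '[{"jaw":-1,"xyz":[0,0,2],"angular":[0,0,0]},{"jaw":-1,"xyz":[0,0,4],"angular":[0,0,0]},{"jaw":-1,"xyz":[0,0,5],"angular":[0,0,0]}]'
```

```text
clock: 8.43
eef_pos: [563.6, 120.8, 200.8]
tool_rot: [3.142, 0.0, 0.06]
force: [1.0, -0.2, -0.9]
width: 14.1
gripper_force: 61.0
clock: 8.8
eef_pos: [563.6, 120.8, 195.7]
tool_rot: [3.142, 0.0, 0.06]
force: [-0.5, -0.1, -1.3]
width: 13.9
gripper_force: 61.0
```

```bash
python3 -m creep '[{"jaw":-1,"xyz":[0,0,4],"angular":[0,0,0]},{"jaw":-1,"xyz":[0,0,8],"angular":[0,0,0]},{"jaw":-1,"xyz":[0,0,12],"angular":[0,0,0]},{"jaw":-1,"xyz":[0,0,14],"angular":[0,0,0]}]';  python3 -m creep '[{"jaw":-1,"xyz":[-1.5,0.4,0],"angular":[0,0,0]},{"jaw":-1,"xyz":[-3,0.7,0],"angular":[0,0,0]},{"jaw":-1,"xyz":[-4.5,1,0],"angular":[0,0,0]},{"jaw":-1,"xyz":[-6,1.4,0],"angular":[0,0,0]}]'
```

```text
clock: 9.3
eef_pos: [563.5, 120.8, 181.5]
tool_rot: [3.141, 0.001, 0.06]
force: [0.7, -0.4, -1.2]
width: 14.0
gripper_force: 61.0
clock: 9.8
eef_pos: [558.3, 119.5, 182.3]
tool_rot: [-3.141, -0.002, 0.06]
force: [1.4, 1.3, -2.1]
width: 13.9
gripper_force: 61.0
```

```bash
python3 -m creep '[{"jaw":-1,"xyz":[-1.5,0.3,0],"angular":[0,0,0]},{"jaw":-1,"xyz":[-3,0.6,0],"angular":[0,0,0]},{"jaw":-1,"xyz":[-4.3,1,0],"angular":[0,0,0]},{"jaw":-1,"xyz":[-4.3,1,0],"angular":[0,0,0]}]';  python3 -m creep '[{"jaw":-1,"xyz":[0,0,1.5],"angular":[0,0,0]},{"jaw":-1,"xyz":[0,0,3],"angular":[0,0,0]},{"jaw":-1,"xyz":[0,0,4],"angular":[0,0,0]}]'
```

```text
clock: 10.3
eef_pos: [553.4, 118.1, 182.0]
tool_rot: [-3.141, 0.0, 0.06]
force: [1.4, 1.7, -0.3]
width: 14.0
gripper_force: 61.1
clock: 10.68
eef_pos: [553.7, 117.8, 177.9]
tool_rot: [-3.142, -0.0, 0.06]
force: [1.4, 1.3, 0.2]
width: 13.9
gripper_force: 61.2
```

```bash
python3 -m creep '[{"jaw":-1,"xyz":[0,0,1],"angular":[0,0,0]},{"jaw":-1,"xyz":[0,0,2],"angular":[0,0,0]}]';  python3 -m creep '[{"jaw":-1,"xyz":[0,0,1],"angular":[0,0,0]},{"jaw":-1,"xyz":[0,0,1.5],"angular":[0,0,0]}]'
```

```text
clock: 10.92
eef_pos: [554.0, 117.9, 176.5]
tool_rot: [-3.141, -0.001, 0.06]
force: [0.4, 0.7, 6.8]
width: 14.0
gripper_force: 62.0
clock: 11.18
eef_pos: [554.4, 117.9, 175.6]
tool_rot: [-3.141, -0.002, 0.06]
force: [0.4, 1.2, 9.4]
width: 14.3
gripper_force: 62.4
```

Contact on the lower reel's top at 9 N, so the bore is a bit to the side. I'll refine the lower reel's centre from the near rim in the first top image.

Run:
```python
from h import *
im=cv2.imread("pics/top0.png")[:,:,::-1]; b=im[:,:,2].astype(float); 
def ray(uv,z):
    uv=np.asarray(uv,float).reshape(-1,2); a=world("top",uv,np.full(len(uv),500.)); c=world("top",uv,np.full(len(uv),1000.))
    t=(z-a[:,2])/(c[:,2]-a[:,2]); return (a+t[:,None]*(c-a))[:,:2]
# blue channel separates light reel from brown base: print row edges / column edges
for u in range(239,254,2):
    col=b[192:208,u]; g=np.diff(col); i=g.argmin(); w=slice(max(i-1,0),i+2); v=192+.5+(np.arange(len(g))[w]*-g[w]).sum()/(-g[w]).sum(); print("near",u,round(v,2),ray([[u,v]],30.5).round(1).tolist(),int(g.min()))
for v in range(190,201,2):
    row=b[v,225:270]; g=np.diff(row); i=g[:22].argmax(); j=22+g[22:].argmin(); print("v",v,225.5+i,225.5+j,int(g[i]),int(g[j]),ray([[225.5+i,v],[225.5+j,v]],30.5).round(1).tolist())
for u in range(239,254,2):
    col=b[163:180,u]; g=np.diff(col); i=abs(g).argmax(); print("far",u,163.5+i,int(g[i]),ray([[u,163.5+i]],94).round(1).tolist())
```

```text
near 239 199.9 [[525.0, 142.6]] -25
near 241 200.61 [[523.0, 136.6]] -21
near 243 202.14 [[518.5, 130.7]] -20
near 245 202.15 [[518.5, 124.8]] -20
near 247 201.9 [[519.3, 119.0]] -29
near 249 201.67 [[520.0, 113.1]] -24
near 251 200.9 [[522.4, 107.3]] -24
near 253 199.57 [[526.4, 101.5]] -23
v 190 233.5 256.5 37 -39 [[554.6, 159.4], [555.1, 91.7]]
v 192 234.5 256.5 20 -31 [[548.6, 156.3], [549.1, 91.6]]
v 194 234.5 259.5 25 -44 [[542.6, 156.2], [543.2, 82.7]]
v 196 235.5 260.5 28 -35 [[536.6, 153.1], [537.2, 79.7]]
v 198 237.5 261.5 20 -64 [[530.7, 147.1], [531.3, 76.6]]
v 200 232.5 261.5 72 -61 [[524.6, 161.6], [525.3, 76.5]]
far 239 172.5 -19 [[591.8, 138.6]]
far 241 171.5 -19 [[594.7, 133.0]]
far 243 171.5 -23 [[594.8, 127.3]]
far 245 171.5 -25 [[594.8, 121.7]]
far 247 170.5 -24 [[597.7, 116.1]]
far 249 171.5 -29 [[594.9, 110.4]]
far 251 171.5 -33 [[594.9, 104.8]]
far 253 171.5 -43 [[595.0, 99.1]]
```

The top view puts the lower bore near (551.5,122) in robot terms, 4–5 mm further toward +y. Easing off and sliding there with light contact.

```bash
python3 -m creep '[{"jaw":-1,"xyz":[0,0,-1.5],"angular":[0,0,0]},{"jaw":-1,"xyz":[-0.8,-1.1,-1.5],"angular":[0,0,0]},{"jaw":-1,"xyz":[-1.6,-2.2,-1.5],"angular":[0,0,0]},{"jaw":-1,"xyz":[-1.6,-2.2,-1],"angular":[0,0,0]}]';  python3 -m creep '[{"jaw":-1,"xyz":[-0.5,-0.7,0],"angular":[0,0,0]},{"jaw":-1,"xyz":[-1,-1.4,0],"angular":[0,0,0]},{"jaw":-1,"xyz":[-1,-1.4,0.5],"angular":[0,0,0]}]'
```

```text
clock: 11.68
eef_pos: [552.8, 119.3, 176.1]
tool_rot: [3.141, -0.002, 0.06]
force: [1.2, 0.4, 7.7]
width: 14.1
gripper_force: 62.1
clock: 12.05
eef_pos: [552.2, 120.0, 175.8]
tool_rot: [3.14, -0.003, 0.059]
force: [2.5, -1.2, 8.7]
width: 13.9
gripper_force: 62.2
```

```bash
python3 -m creep '[{"jaw":-1,"xyz":[-0.4,-0.8,-0.5],"angular":[0,0,0]},{"jaw":-1,"xyz":[-0.8,-1.6,-0.5],"angular":[0,0,0]},{"jaw":-1,"xyz":[-0.8,-2,0],"angular":[0,0,0]}]';  python3 -m creep '[{"jaw":-1,"xyz":[0,-0.7,0],"angular":[0,0,0]},{"jaw":-1,"xyz":[0,-1.4,0],"angular":[0,0,0]},{"jaw":-1,"xyz":[0,-1.4,0],"angular":[0,0,0]}]'
```

```text
clock: 12.42
eef_pos: [551.5, 121.3, 175.8]
tool_rot: [3.139, -0.003, 0.059]
force: [1.7, -1.6, 7.8]
width: 14.1
gripper_force: 62.1
clock: 12.8
eef_pos: [551.5, 122.3, 175.8]
tool_rot: [3.139, -0.004, 0.059]
force: [2.8, -1.4, 7.6]
width: 13.9
gripper_force: 62.1
```

No drop yet; pressing at 8 N may be dragging the lower reel along. I'll lift off the surface and look.

```bash
python3 -m creep '[{"jaw":-1,"xyz":[0,0,-3],"angular":[0,0,0]},{"jaw":-1,"xyz":[0,0,-3],"angular":[0,0,0]}]'
python3 - <<'E'
from h import *
im,d=viewer.get_image("scene"); print(st()); cv2.imwrite("pics/scene1.png",im[:,:,::-1])
old=cv2.imread("pics/scene0.png")[:,:,::-1]
f=lambda a:cv2.resize(a[212:277,200:260],None,fx=6.6,fy=6.6,interpolation=cv2.INTER_CUBIC)
cv2.imwrite("pics/cmp.png",np.hstack([f(old),f(im)])[:,:,::-1])
# template shift of lower flange and base between images (subpixel)
def sh(b):
    x0,y0,x1,y1=b; A=cv2.cvtColor(old[y0:y1,x0:x1],cv2.COLOR_RGB2GRAY).astype(np.float32);B=cv2.cvtColor(im[y0:y1,x0:x1],cv2.COLOR_RGB2GRAY).astype(np.float32)
    return cv2.phaseCorrelate(A,B,cv2.createHanningWindow(A.shape[::-1],cv2.CV_32F))
print("lower",sh((212,238,254,262)),"upper",sh((206,212,254,234)))
E
```

```text
clock: 13.05
eef_pos: [549.3, 123.3, 177.5]
tool_rot: [3.14, 0.001, 0.059]
force: [1.3, -0.7, 0.4]
width: 13.9
gripper_force: 61.2
{'clock': 13.1, 'eef_pos': [549.24, 123.66, 177.41], 'tool_rot': [3.14, 0.0, 0.06], 'force': [2.86, -0.73, -0.24], 'width': 14.05, 'gripper_force': 61.19}
lower ((0.5789910092676571, 0.4215073896031445), 0.9571570546538741) upper ((0.4807715878477907, 0.03369527898496116), 0.4330046859880288)
```

View pics/cmp.png

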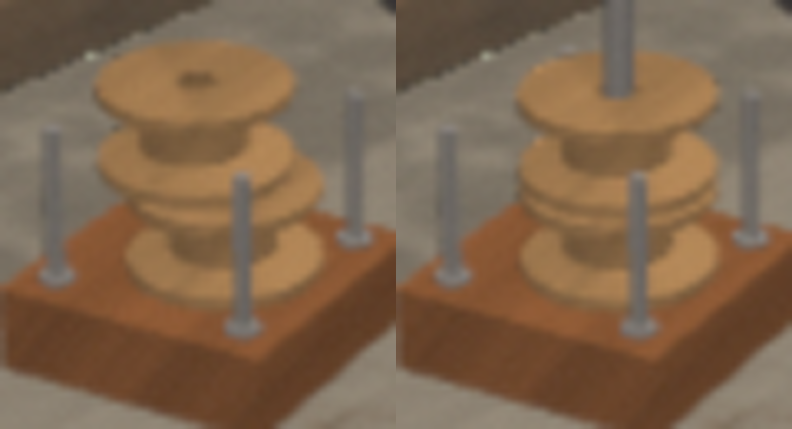

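The lower reel has not moved: its flange spans 125–323 before and 521–718 (−396) now. The upper reel is now laterally aligned with it in this view, so any remaining offset lies along the viewing direction. I'll measure the flange front rims.

Run:
```python
from h import *
im=cv2.imread("pics/scene1.png")[:,:,::-1]; g=cv2.resize(im[:,:,1].astype(np.float32)[212:277,200:260],None,fx=4,fy=4,interpolation=cv2.INTER_CUBIC)
# averaged profile over columns u 227..231
p=g[:,4*27:4*32].mean(1); 
print([(round(212+(i+.5)/4-.5,1),int(v)) for i,v in enumerate(p)][::2])
```

```text
[(211.6, 72), (212.1, 75), (212.6, 80), (213.1, 90), (213.6, 102), (214.1, 111), (214.6, 112), (215.1, 111), (215.6, 110), (216.1, 110), (216.6, 111), (217.1, 112), (217.6, 114), (218.1, 115), (218.6, 116), (219.1, 115), (219.6, 112), (220.1, 109), (220.6, 110), (221.1, 111), (221.6, 112), (222.1, 113), (222.6, 114), (223.1, 115), (223.6, 116), (224.1, 116), (224.6, 116), (225.1, 117), (225.6, 119), (226.1, 121), (226.6, 122), (227.1, 123), (227.6, 124), (228.1, 124), (228.6, 125), (229.1, 126), (229.6, 126), (230.1, 126), (230.6, 126), (231.1, 120), (231.6, 110), (232.1, 100), (232.6, 98), (233.1, 95), (233.6, 92), (234.1, 90), (234.6, 90), (235.1, 90), (235.6, 89), (236.1, 90), (236.6, 90), (237.1, 95), (237.6, 100), (238.1, 108), (238.6, 114), (239.1, 118), (239.6, 119), (240.1, 120), (240.6, 122), (241.1, 123), (241.6, 124), (242.1, 120), (242.6, 111), (243.1, 104), (243.6, 102), (244.1, 106), (244.6, 113), (245.1, 116), (245.6, 111), (246.1, 105), (246.6, 102), (247.1, 97), (247.6, 93), (248.1, 89), (248.6, 88), (249.1, 88), (249.6, 88), (250.1, 89), (250.6, 90), (251.1, 94), (251.6, 99), (252.1, 107), (252.6, 113), (253.1, 118), (253.6, 119), (254.1, 120), (254.6, 121), (255.1, 122), (255.6, 123), (256.1, 120), (256.6, 112), (257.1, 104), (257.6, 100), (258.1, 96), (258.6, 92), (259.1, 89), (259.6, 88), (260.1, 88), (260.6, 87), (261.1, 86), (261.6, 86), (262.1, 85), (262.6, 84), (263.1, 79), (263.6, 74), (264.1, 68), (264.6, 66), (265.1, 65), (265.6, 65), (266.1, 65), (266.6, 65), (267.1, 65), (267.6, 65), (268.1, 65), (268.6, 65), (269.1, 65), (269.6, 65), (270.1, 66), (270.6, 66), (271.1, 67), (271.6, 67), (272.1, 67), (272.6, 67), (273.1, 68), (273.6, 67), (274.1, 70), (274.6, 73), (275.1, 84), (275.6, 100), (276.1, 112)]
```

Run:
```python
from h import *
from scipy.optimize import least_squares
u0=229.; 
def vfront(c,z):
    th=np.linspace(0,2*np.pi,721); q=proj("scene",np.c_[c[0]+33*np.cos(th),c[1]+33*np.sin(th),0*th+z])
    m=(q[:,0]>226.5)&(q[:,0]<231.5); m&=q[:,1]>np.median(q[:,1]); return q[m,1].mean()
def uc(c,z):
    th=np.linspace(0,2*np.pi,721); q=proj("scene",np.c_[c[0]+33*np.cos(th),c[1]+33*np.sin(th),0*th+z]); return (q[:,0].min()+q[:,0].max())/2
cu=200-.5+221.5/6.6; cl=200-.5+223.5/6.6
U=least_squares(lambda c:[vfront(c,94)-231.65,uc(c,94)-cu],[555,120]).x
L=least_squares(lambda c:[vfront(c,62)-245.7,uc(c,33)-cl],[555,120]).x
L2=least_squares(lambda c:[vfront(c,34.5)-256.75,uc(c,33)-cl],[555,120]).x
print(U.round(1),L.round(1),L2.round(1),"lower-upper",(L-U).round(1))
```

```text
[550.3 118.6] [549.1 120.2] [550.3 118.9] lower-upper [-1.2  1.7]
```

The lower bore now lies within about 2 mm of the rod, and the tool sprang forward 2 mm on unloading. Trying here, gently.

```bash
python3 -m creep '[{"jaw":-1,"xyz":[0,0,1],"angular":[0,0,0]},{"jaw":-1,"xyz":[0,0,1.5],"angular":[0,0,0]}]';  python3 -m creep '[{"jaw":-1,"xyz":[0,0,0.7],"angular":[0,0,0]},{"jaw":-1,"xyz":[0,0,1.2],"angular":[0,0,0]}]'
```

```text
clock: 13.35
eef_pos: [549.4, 124.5, 176.1]
tool_rot: [3.141, 0.001, 0.06]
force: [1.6, -1.1, 0.4]
width: 13.9
gripper_force: 61.2
clock: 13.6
eef_pos: [549.5, 124.6, 175.1]
tool_rot: [3.142, 0.0, 0.06]
force: [2.3, -1.8, 0.4]
width: 14.0
gripper_force: 61.2
```

Below the earlier contact height with no force, so it is entering the lower bore. Continuing.

```bash
python3 -m creep '[{"jaw":-1,"xyz":[0,0,1],"angular":[0,0,0]},{"jaw":-1,"xyz":[0,0,2],"angular":[0,0,0]},{"jaw":-1,"xyz":[0,0,3],"angular":[0,0,0]}]';  python3 -m creep '[{"jaw":-1,"xyz":[0,0,1.5],"angular":[0,0,0]},{"jaw":-1,"xyz":[0,0,3],"angular":[0,0,0]},{"jaw":-1,"xyz":[0,0,4],"angular":[0,0,0]}]'
```

```text
clock: 13.98
eef_pos: [549.7, 124.6, 172.1]
tool_rot: [3.142, 0.0, 0.06]
force: [3.2, -2.5, 0.8]
width: 13.7
gripper_force: 61.2
clock: 14.35
eef_pos: [549.6, 124.7, 168.1]
tool_rot: [-3.141, 0.0, 0.06]
force: [2.0, -0.4, 1.1]
width: 14.2
gripper_force: 61.3
```

```bash
python3 -m creep '[{"jaw":-1,"xyz":[0,0,4],"angular":[0,0,0]},{"jaw":-1,"xyz":[0,0,8],"angular":[0,0,0]},{"jaw":-1,"xyz":[0,0,12],"angular":[0,0,0]},{"jaw":-1,"xyz":[0,0,15],"angular":[0,0,0]}]';  python3 -m creep '[{"jaw":-1,"xyz":[1.5,0.3,0],"angular":[0,0,0]},{"jaw":-1,"xyz":[3,0.7,0],"angular":[0,0,0]},{"jaw":-1,"xyz":[5,1.2,0],"angular":[0,0,0]},{"jaw":-1,"xyz":[7,1.4,0],"angular":[0,0,0]},{"jaw":-1,"xyz":[7,1.4,0],"angular":[0,0,0]}]'
```

```text
clock: 14.85
eef_pos: [549.6, 124.6, 152.8]
tool_rot: [3.142, 0.0, 0.06]
force: [1.4, -1.2, 0.4]
width: 14.0
gripper_force: 61.3
clock: 15.48
eef_pos: [555.1, 123.9, 152.7]
tool_rot: [-3.141, 0.004, 0.06]
force: [-6.0, 1.4, -0.8]
width: 13.7
gripper_force: 61.1
```

```bash
python3 -m creep '[{"jaw":-1,"xyz":[1.5,0,0],"angular":[0,0,0]},{"jaw":-1,"xyz":[1.5,0,2],"angular":[0,0,0]},{"jaw":-1,"xyz":[1.5,0,4.5],"angular":[0,0,0]}]';  python3 -m creep '[{"jaw":-1,"xyz":[0,0,1.5],"angular":[0,0,0]},{"jaw":-1,"xyz":[0,0,3],"angular":[0,0,0]},{"jaw":-1,"xyz":[0,0,3.5],"angular":[0,0,0]}]'
```

```text
clock: 15.85
eef_pos: [558.4, 123.8, 148.8]
tool_rot: [-3.141, -0.0, 0.06]
force: [-3.9, 0.8, 1.2]
width: 13.9
gripper_force: 61.3
clock: 16.23
eef_pos: [558.3, 123.7, 145.2]
tool_rot: [3.142, -0.0, 0.06]
force: [-4.2, 0.5, 0.9]
width: 14.4
gripper_force: 61.3
```

```bash
python3 -m creep '[{"jaw":-1,"xyz":[0,0,0.7],"angular":[0,0,0]},{"jaw":-1,"xyz":[0,0,1.3],"angular":[0,0,0]}]';  python3 -m creep '[{"jaw":-1,"xyz":[0,0,0.7],"angular":[0,0,0]},{"jaw":-1,"xyz":[0,0,1.3],"angular":[0,0,0]}]'
```

```text
clock: 16.48
eef_pos: [558.3, 123.7, 143.9]
tool_rot: [-3.142, -0.0, 0.06]
force: [-2.8, 0.3, 1.7]
width: 13.7
gripper_force: 61.3
clock: 16.73
eef_pos: [558.3, 123.7, 142.6]
tool_rot: [-3.142, -0.0, 0.06]
force: [-4.1, 0.9, 0.5]
width: 13.6
gripper_force: 61.3
```

It is in the socket mouth. Easing down and watching the side forces.

```bash
python3 -m creep '[{"jaw":-1,"xyz":[0,0,1],"angular":[0,0,0]},{"jaw":-1,"xyz":[0,0,2],"angular":[0,0,0]},{"jaw":-1,"xyz":[0,0,3],"angular":[0,0,0]}]';  python3 -m creep '[{"jaw":-1,"xyz":[0,0,1],"angular":[0,0,0]},{"jaw":-1,"xyz":[0,0,2],"angular":[0,0,0]},{"jaw":-1,"xyz":[0,0,3],"angular":[0,0,0]}]'
```

```text
clock: 17.1
eef_pos: [558.3, 123.7, 139.6]
tool_rot: [-3.142, -0.0, 0.06]
force: [-4.3, 0.5, 0.5]
width: 13.9
gripper_force: 61.3
clock: 17.48
eef_pos: [558.3, 123.7, 136.5]
tool_rot: [3.142, -0.0, 0.06]
force: [-3.5, 0.4, 0.0]
width: 14.1
gripper_force: 61.3
```

```bash
python3 -m creep '[{"jaw":-1,"xyz":[0,0,1.5],"angular":[0,0,0]},{"jaw":-1,"xyz":[0,0,3],"angular":[0,0,0]},{"jaw":-1,"xyz":[0,0,4.5],"angular":[0,0,0]}]';  python3 -m creep '[{"jaw":-1,"xyz":[0,0,1.5],"angular":[0,0,0]},{"jaw":-1,"xyz":[0,0,3],"angular":[0,0,0]},{"jaw":-1,"xyz":[0,0,4.5],"angular":[0,0,0]}]'; python3 -m creep '[{"jaw":-1,"xyz":[0,0,1],"angular":[0,0,0]},{"jaw":-1,"xyz":[0,0,1.7],"angular":[0,0,0]},{"jaw":-1,"xyz":[0,0,2],"angular":[0,0,0]}]'
```

```text
clock: 17.85
eef_pos: [558.3, 123.7, 132.0]
tool_rot: [3.142, -0.0, 0.06]
force: [-3.6, 1.4, 0.5]
width: 14.2
gripper_force: 61.3
clock: 18.23
eef_pos: [558.3, 123.7, 127.5]
tool_rot: [-3.142, -0.0, 0.06]
force: [-4.5, 0.5, 0.7]
width: 14.5
gripper_force: 61.3
clock: 18.6
eef_pos: [558.3, 123.7, 125.6]
tool_rot: [3.142, -0.0, 0.06]
force: [-4.4, 0.8, 1.1]
width: 14.0
gripper_force: 61.3
```

```bash
python3 -m creep '[{"jaw":-1,"xyz":[0,0,1],"angular":[0,0,0]},{"jaw":-1,"xyz":[0,0,2],"angular":[0,0,0]},{"jaw":-1,"xyz":[0,0,2],"angular":[0,0,0]}]'; python3 -m creep '[{"jaw":-1,"xyz":[0,0,0.5],"angular":[0,0,0]},{"jaw":-1,"xyz":[0,0,1],"angular":[0,0,0]}]'
```

```text
clock: 18.98
eef_pos: [558.4, 123.7, 123.7]
tool_rot: [-3.142, -0.0, 0.06]
force: [-4.6, 0.6, 2.2]
width: 14.1
gripper_force: 61.4
clock: 19.23
eef_pos: [558.7, 123.8, 123.1]
tool_rot: [-3.141, -0.001, 0.06]
force: [-4.0, 0.6, 6.1]
width: 14.1
gripper_force: 61.9
```

The felt floor is reached at 6 N, with the TCP at 123, so it is home. Relieving the side load, then letting go.

```bash
python3 -m creep '[{"jaw":-1,"xyz":[-0.6,0,-0.3],"angular":[0,0,0]},{"jaw":-1,"xyz":[-0.6,0,-0.3],"angular":[0,0,0]}]'; python3 -m creep '[{"jaw":-0.5,"xyz":[0,0,0],"angular":[0,0,0]},{"jaw":-0.3,"xyz":[0,0,0],"angular":[0,0,0]},{"jaw":-0.2,"xyz":[0,0,0],"angular":[0,0,0]},{"jaw":-0.2,"xyz":[0,0,0],"angular":[0,0,0]}]'
```

```text
clock: 19.48
eef_pos: [558.3, 123.8, 123.2]
tool_rot: [-3.141, -0.001, 0.06]
force: [-3.6, 0.9, 3.9]
width: 13.9
gripper_force: 61.6
clock: 19.98
eef_pos: [558.0, 123.6, 122.9]
tool_rot: [3.142, -0.001, 0.06]
force: [0.1, -0.2, -0.6]
width: 34.2
gripper_force: 0.0
```

```bash
python3 -m creep '[{"jaw":-0.2,"xyz":[0,0,-15],"angular":[0,0,0]},{"jaw":-0.2,"xyz":[0,0,-40],"angular":[0,0,0]},{"jaw":-0.2,"xyz":[0,0,-80],"angular":[0,0,0]},{"jaw":-0.2,"xyz":[0,0,-120],"angular":[0,0,0]},{"jaw":-0.2,"xyz":[0,0,-120],"angular":[0,0,0]}]'
python3 - <<'E'
from h import *
im,d=viewer.get_image("scene"); print(st())
cv2.imwrite("pics/end.png",cv2.resize(im[180:290,180:300],None,fx=5,fy=5,interpolation=cv2.INTER_CUBIC)[:,:,::-1])
q=proj("scene",[[558,122.5,138],[558,122.5,100]]); print(((q-[180,180]+.5)*5).round(0))
E
```

```text
clock: 20.6
eef_pos: [560.2, 124.1, 247.4]
tool_rot: [-3.14, -0.008, 0.06]
force: [0.1, 0.7, 0.1]
width: 34.3
gripper_force: 0.0
{'clock': 20.65, 'eef_pos': [558.76, 123.87, 245.29], 'tool_rot': [-3.14, -0.0, 0.06], 'force': [0.02, -0.03, -0.19], 'width': 34.02, 'gripper_force': 0.0}
[[247. 133.]
 [248. 215.]]
```

View pics/end.png

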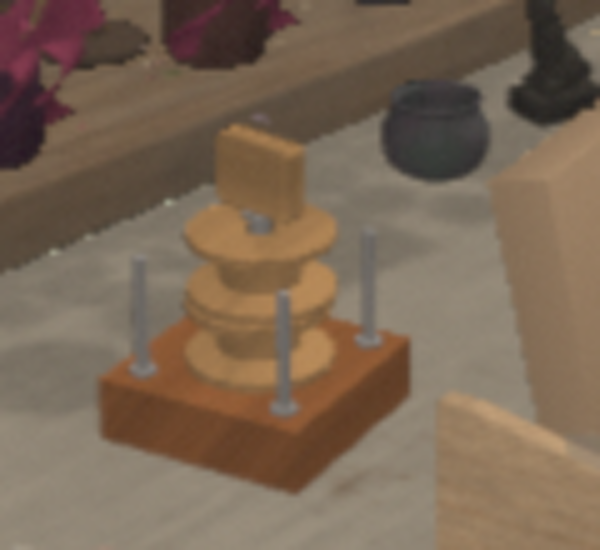

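The spindle stands upright through both reels. The handle is at (260,172), with the collar just above the upper reel at (260,222). The bystanders are untouched and the gripper is clear. Handing in.

```bash
python3 -c "from cell import ctrl; print(ctrl.finish_job())"
```

```text
the job is handed in; nothing more can be done
None
```

The spindle is threaded through both reels and its tip is home on the felt floor of the socket, felt at about 6 N; it is released, the gripper is clear, and the job is handed in at about 21 s.

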